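# Set up a flat bar on its blocks for tack welding

## Robot

A 6-joint arm with a two-finger parallel gripper is mounted at the origin on the work surface. World frame = base frame: x ahead of the robot, y to its left, z up, the work surface at z = 0. Lengths are in m, angles in rad, forces in N, time in s.
With the tool pointing down it reaches from about 0.3 to 0.75 m from the base axis. Payload 8.5 kg.
Tool frame: the origin (TCP) lies on the front face of the gripper's body, between the roots of the fingers; the fingertips stand 73 mm ahead of it and the grasp point (between the pads) lies 54 mm ahead of it (env.tcp_to_grasp is the distance from the TCP to the grasp point, in m); x points along the fingers, z is the direction in which the jaws open and shut, and the axes are right-handed (so a half turn about x gives the same grasp; the last joint's range is limited). The gripper opens to 85 mm and grips with 20 to 120 N. Pads are 22 mm wide; open, the fingers measure 114 mm over their backs; the gripper's body (76 mm by 85 mm) begins 54 mm behind the grasp point. The pads swing forward as they close: fully open they stand 13 mm farther back than shut.
Start: joints at [-1.536, 0.381, 1.297, -0, 1.464, -0.215], TCP at [0.136, -0.533, 0.304] pointing down, gripper open.
Joint ranges: [-3.11, 3.11], [-0.89, 2.33], [0.22, 2.48], [-1.42, 4.56], [0.17, 2.85], [-2.88, 2.88]. Speed limits (rad/s): [2.39, 2.39, 3.14, 3.14, 3.14, 3.14].

## Interface

Orientations are given as a unit quaternion [x, y, z, w].
In Python, from workcell import env, imaging gives the robot as it stands.
- The arm moves only by the tool servo_tool, never from a script. Its argument "plan" is a list that holds one entry, the list of rows, each a list of 7 numbers: the shift along the tool's x, y, z in m, then the turn, a rotation vector about the tool's x, y, z in degrees, then the closure, from -1 (fully open) to 1 (shut). In form: [[[tx, ty, tz, wx, wy, wz, grip], ...]]. A call has 1 to 12 rows; each row shifts and turns the commanded pose from where the row before left it, along the tool's axes as they then stand; what a row does not reach is not made up. A row lasts 1/10 s, in which the tool goes at most 50 mm and 8.59 degrees, less where a joint would pass 70% of its speed; a pose out of reach is approached as far as the arm can. A call with a gripper value outside its range is refused whole. The fingers move at their own pace and stop on an object; the grip force is fixed at half the most. Time passes only in rows, so rows that do not move let the fingers close. It gives the time, the measured TCP pose, the force and the opening at its end, in the units of the state.
- env.sense(): the state, without advancing time (a new reading comes with each control period).
- imaging.camera(name): name is "scene" or "top" or "wrist"; returns the picture (400x640x3 uint8, red, green, blue); there is no depth.
- imaging.get_calibration(name): a dict with "K" (3x3 intrinsics, pixels), "R" (3x3) and "t" (3): a world point X has camera coordinates R X + t. Camera axes: x right, y down, z forward; pixel columns grow to the right and rows downward; lengths in m; the calibration is good to about 2 mm. A picture is of the moment at which its call begins: read the wrist's pose just before it. get_calibration takes no time and is no camera call; for the wrist camera it gives the pose at the moment of the call.
- env.finish_job(): hands the job in, once; it reports no verdict.
Trained networks look in the newest picture that a camera, given by its name, has taken for a name from the list of things; names that differ only in an ending like _2 or _b are one class to them, and where a whole thing is asked for, a point or a joint stands for the part that bears it (a point fixed in the world has none). Each returns a list of dicts, best first, with "confidence" (0 to 1); they miss things now and then, are a little off and sometimes report something else, mostly with a low value. They report only what shows in the picture. A call takes as long as a camera call. They do not tell look-alikes from the thing itself.
- imaging.trace(thing, camera): "region" (400x640 bool, what is visible of it) and "box" ([left, top, right, bottom] in pixels, round what is visible of it).
The state is a dict: "t": time; "joint_pos": joint angles; "joint_vel": joint speeds; "effort": joint torques, N m; "eef_pos": TCP position; "tool_rot": TCP orientation; "force": force on the tool from outside, world axes, zero at the start; "torque": the same for the moment, N m; "grip_width": finger opening in m.
Only numpy, scipy, OpenCV 4.12 (cv2) and the standard library are available. Lean on these libraries where they do the work, as an engineer would, in place of code of your own. Each camera call takes 0.05 s, during which the arm holds its last target. There are 200 camera calls.

## Task

Set up the flat bar for welding on the dark fixture plate: put the copper block squarely on the middle of the red pad and the aluminium block squarely on the middle of the blue pad, then lay the bar centrally across both blocks with its yellow end over the copper block. Stand the black iron weight upright on top of the bar, midway between the two blocks. Stand the green spark guard upright on the plate behind the bar (the side away from the robot), midway between the bar and the plate's far edge, parallel with that edge and centred directly behind the weight.

Things in the scene. Friction and masses are not known exactly. Their poses are not given: they have to be found in the camera images.
- copper_block (a point): Loose copper-coloured block, 40 x 40 mm and 36 mm high. The point is its centre, 18 mm above its underside; z up, x and y square to its sides.
- alu_block (a point): Loose light grey aluminium block, 40 x 40 mm and 36 mm high, like the copper one. The point is its centre, 18 mm above its underside; z up, x and y square to its sides.
- bar (a point): Loose bright steel flat bar, 180 mm long, 25 mm wide, 10 mm thick, about 0.35 kg, lying flat, with 35 mm at one end painted yellow. The point is its centre, 5 mm above its underside; x points along the bar towards the yellow end, z up.
- weight (a point): Loose black iron weight: an upright cylinder 40 mm in diameter and 40 mm high, with a small steel knob on top (18 mm in diameter, 54 mm total height). About 0.38 kg. The point is on its axis, 27 mm above its underside; z up.
- guard (a point): Loose green spark guard like an upside-down T: an upright sheet 80 mm wide and 5 mm thick, its top edge 80 mm above the ground, on a foot 80 x 50 mm and 6 mm thick. It is the same on both sides. The point is in the middle of the sheet, 40 mm above the underside; y runs along the sheet's width, x is square to the sheet, z up.
- plate: Dark steel fixture plate fixed on the bench, 190 mm (its x, pointing away from the robot) by 220 mm (its y, to the robot's left), 8 mm thick. Origin at the centre of its underside; its top is 8 mm above that. Its far edge is at x = +95 mm. Its turn from start to start is less than 20 degrees.
- red_pad: Red square pad fixed on the plate, 50 x 50 mm, 3 mm thick. Origin at the centre of its underside; its top is 3 mm above that and 11 mm above the bench; x and y along its sides. The two pads may lie either way round, one on the plate's left and one on its right, 105 to 135 mm apart, both on the half of the plate nearer the robot.
- blue_pad: Blue square pad fixed on the plate, 50 x 50 mm, 3 mm thick. Origin at the centre of its underside; its top is 3 mm above that and 11 mm above the bench; x and y along its sides.
Mind the look-alikes: they are no part of the job. Several things look just like the part that bears guard: the one meant starts farthest to the robot's right.

How it is judged:
By the outcome, as a careful person would: the job done as asked, in the order asked, and still so for the second after the job is handed in, with the robot touching nothing.
It also fails if it takes over 141 s, if anything falls off the work surface, if the arm or the gripper's body presses on something with over 40 N, if the wrist force passes 120 N, or if a joint passes its speed limit or range.

## Working session

There is one attempt and no reset: what is moved stays moved. The work goes in short steps, Python scripts to look and compute and a tool call to move; the robot and the scene stay as the last step left them, time stands still between calls to the robot, and variables do not carry over. Pictures are saved under pics/ and viewed, about 12 in all and at most 16, crops included, and the job is handed in when it is done.

Besides the shell and the picture viewer there is one more tool, called after "Call:" in YAML: its name, and indented under it one key for each argument. servo_tool: Moves the arm, as the interface text tells. Its arguments: {"type":"object","properties":{"plan":{"type":"array"}},"required":["plan"]}

```bash
ls; mkdir -p pics
python3 - <<'E'
from workcell import env, imaging
import cv2
s=env.sense();print(s['t'],s['eef_pos'],s['tool_rot'],s['grip_width'],env.tcp_to_grasp)
for n in ['scene','top']:
    im=imaging.camera(n);cv2.imwrite(f'pics/{n}0.png',im[:,:,::-1]);c=imaging.get_calibration(n);print(n,c)
    for th in ['copper_block','alu_block','bar','weight','guard','plate','red_pad','blue_pad']:
        print(th,[(d['box'],round(d['confidence'],2)) for d in imaging.trace(th,n)])
print(env.sense()['t'])
E
```

```text
pics
0.0 [ 0.13596645 -0.53273113  0.30331924] [ 0.43418894  0.55872536 -0.43342448  0.5580763 ] 0.08533096829583552 0.0539
scene {'K': array([[412.07811829,   0.        , 316.22370848],
       [  0.        , 412.07811829, 200.33747667],
       [  0.        ,   0.        ,   1.        ]]), 'R': array([[ 0.26775076,  0.96347258, -0.00548845],
       [ 0.76365294, -0.21568705, -0.60853372],
       [-0.58748933,  0.1587441 , -0.79350904]]), 't': array([-0.18513571, -0.31820944,  1.35054726])}
copper_block [([195.0, 267.8, 219.6, 288.8], 0.89)]
alu_block [([187.6, 211.4, 203.8, 234.6], 0.93), ([256.1, 230.6, 277.8, 254.9], 0.41)]
bar [([148.3, 240.7, 161.9, 307.1], 0.7)]
weight [([374.3, 176.2, 389.7, 195.1], 0.58)]
guard [([460.2, 217.4, 511.8, 243.8], 0.97), ([376.7, 201.8, 412.6, 239.8], 0.9), ([372.3, 127.5, 404.0, 163.7], 0.81)]
plate [([243.4, 209.7, 353.7, 296.8], 0.93)]
red_pad [([257.5, 232.9, 280.5, 254.0], 0.91)]
blue_pad [([301.6, 221.5, 323.3, 241.9], 0.74)]
top {'K': array([[389.15380453,   0.        , 316.07692351],
       [  0.        , 389.15380453, 201.32341575],
       [  0.        ,   0.        ,   1.        ]]), 'R': array([[-0.0105103 , -0.99993013, -0.00540957],
       [-0.98531503,  0.01127839, -0.17037341],
       [ 0.17042252,  0.00353945, -0.98536472]]), 't': array([0.04395372, 0.48852622, 1.13574151])}
copper_block [([394.2, 158.6, 412.5, 180.5], 0.62)]
alu_block [([405.9, 211.7, 421.6, 229.0], 0.79)]
bar [([438.7, 159.7, 449.8, 216.9], 0.65)]
weight [([241.2, 210.1, 254.6, 223.4], 0.51)]
guard [([172.8, 139.4, 203.0, 162.6], 0.96), ([210.9, 245.0, 241.3, 269.3], 0.71), ([238.0, 167.6, 264.4, 185.5], 0.6)]
plate [([299.1, 146.2, 372.7, 209.3], 0.82)]
red_pad [([346.1, 182.1, 366.4, 197.9], 0.71)]
blue_pad [([310.8, 183.8, 328.0, 198.4], 0.83)]
0.9
```

Run:
```python
import cv2
a=cv2.imread('pics/top0.png')[120:290,150:470];cv2.imwrite('pics/top0c.png',cv2.resize(a,(800,425),interpolation=cv2.INTER_CUBIC))
a=cv2.imread('pics/scene0.png')[110:330,130:530];cv2.imwrite('pics/scene0c.png',cv2.resize(a,(800,440),interpolation=cv2.INTER_CUBIC))
```

```text
(no output)
```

View pics/top0c.png

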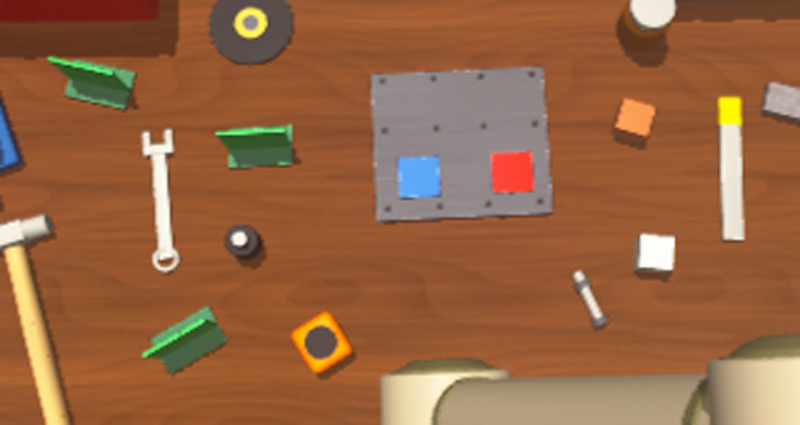

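View pics/scene0c.png

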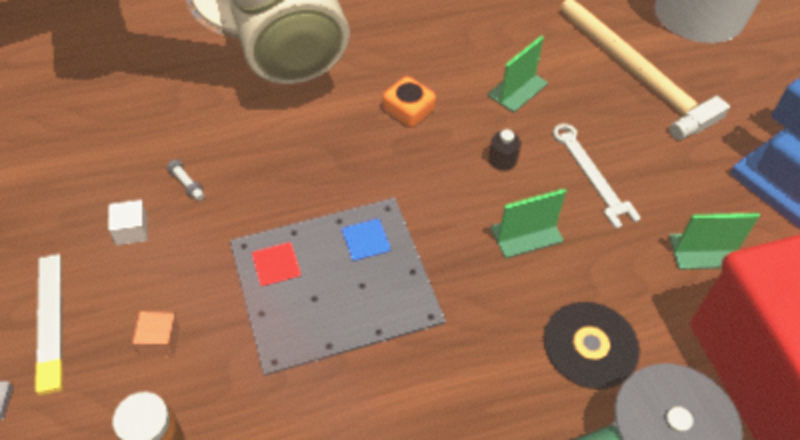

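```bash
cat > h.py <<'E'
import numpy as np, cv2
from scipy.optimize import minimize
from scipy.spatial.transform import Rotation as Ro
from workcell import env, imaging
def box(cx,cz,lx,ly,lz):   # corners, z = cz..cz+lz
    return np.array([[cx+a*lx/2,b*ly/2,cz+c*lz] for a in(-1,1) for b in(-1,1) for c in(0,1)])
def cyl(r,z0,z1):
    a=np.linspace(0,2*np.pi,40); return np.array([[r*np.cos(t),r*np.sin(t),z] for t in a for z in(z0,z1)])
M={'copper_block':[box(0,0,.04,.04,.036)],'bar':[box(0,0,.18,.025,.01)],
 'weight':[cyl(.02,0,.04),cyl(.009,.04,.054)],'guard':[box(0,0,.05,.08,.006),box(0,0,.005,.08,.08)],
 'plate':[box(0,0,.19,.22,.008)],'red_pad':[box(0,0,.05,.05,.003)]}
M['alu_block']=M['copper_block'];M['blue_pad']=M['red_pad']
Z0={'red_pad':.008,'blue_pad':.008}
def proj(X,c):
    p=X@c['R'].T+c['t']; p=p@c['K'].T; return p[:,:2]/p[:,2:]
def ray(uv,c,z):            # pixel -> world at height z
    d=c['R'].T@np.linalg.solve(c['K'],[uv[0],uv[1],1]);o=-c['R'].T@c['t'];return o+d*(z-o[2])/d[2]
S=4
def render(th,p,c,z0,off,size):
    m=np.zeros((size[1],size[0]),np.uint8);R=Ro.from_euler('z',p[2]).as_matrix()
    for part in M[th]:
        q=proj(part@R.T+[p[0],p[1],z0],c)
        q=(q+.5-off)*S
        h=cv2.convexHull((q*16).astype(np.int32)); cv2.fillConvexPoly(m,h,255,cv2.LINE_AA,4)
    return m
def fit(th,views,yaws,z0=None):
    """views: list of (region,calib). returns best (x,y,yaw), iou"""
    z0=Z0.get(th,0) if z0 is None else z0
    V=[]
    for reg,c in views:
        ys,xs=np.nonzero(reg);off=np.array([xs.min()-12,ys.min()-12]);n=np.array([xs.max()-xs.min()+25,ys.max()-ys.min()+25])
        r=np.zeros((n[1],n[0]),np.uint8);r[ys-off[1],xs-off[0]]=255
        r=cv2.resize(r,None,fx=S,fy=S,interpolation=cv2.INTER_CUBIC).astype(float)
        V.append((cv2.GaussianBlur(r,(0,0),3),c,off,n*S))
    def cost(p):
        return sum(np.abs(cv2.GaussianBlur(render(th,p,c,z0,o,n).astype(float),(0,0),3)-r).sum()/r.sum() for r,c,o,n in V)/len(V)
    reg,c=views[0];ys,xs=np.nonzero(reg);g=ray([xs.mean(),ys.mean()],c,z0+.01)
    best=None
    for y in yaws:
        r=minimize(cost,[g[0],g[1],y],method='Nelder-Mead',options=dict(initial_simplex=[[g[0],g[1],y],[g[0]+.01,g[1],y],[g[0],g[1]+.01,y],[g[0],g[1],y+.2]],xatol=2e-4,fatol=1e-4))
        if best is None or r.fun<best.fun:best=r
    return best.x,best.fun
def go(x,y,yaw=None,z=None):
    """print shift in tool axes and turn needed; yaw = world heading of jaw axis (mod 180)"""
    s=env.sense();R=Ro.from_quat(s['tool_rot']);p=s['eef_pos']
    d=R.inv().apply([x-p[0],y-p[1],(p[2] if z is None else z)-p[2]])
    zt=R.apply([0,0,1]);cur=np.arctan2(zt[1],zt[0])
    print('t',round(s['t'],2),'pos',np.round(p,4),'jaw',round(np.degrees(cur),1),'w',round(s['grip_width'],4),'tilt',np.round(R.apply([1,0,0]),3))
    print(' shift tool mm',np.round(d*1e3,1),end='')
    if yaw is not None:
        t=(np.degrees(yaw-cur)+90)%180-90; print(' turn about tool x (deg)',round(-t,1),'j6',round(s['joint_pos'][5],2),end='')
    print()
def look(th,cam,n=1):
    imaging_c=imaging.get_calibration(cam);return imaging.trace(th,cam),imaging_c
E
python3 - <<'E'
from h import *
import json
C={n:(imaging.camera(n) is not None and imaging.get_calibration(n)) for n in('top','scene')}
pick={'guard':lambda d:max(d,key=lambda e:e['box'][0])}
out={}
for th in ['plate','red_pad','blue_pad','copper_block','alu_block','bar','weight','guard']:
    v=[]
    for n in C:
        d=[e for e in imaging.trace(th,n) if e['confidence']>.3]
        if not d: print(th,n,'none');continue
        if th=='guard':
            d=sorted(d,key=lambda e:e['box'][0]); e=d[-1] if n=='top' else min(d,key=lambda e:abs(e['box'][0]-376)+abs(e['box'][1]-202))
        else: e=d[0]
        v.append((e['region'],C[n]))
    yaws=[0,.5,1,-.5] if th in('copper_block','alu_block') else [0,.8,1.57,-.8] if th in('bar','guard') else [0]
    p,f=fit(th,v,yaws);out[th]=list(p)
    print(th,np.round(p[:2],4),round(np.degrees(p[2]),1),round(f,3),'each',[np.round(fit(th,[w],[p[2]])[0],3) for w in v])
json.dump(out,open('p0.json','w'))
c=imaging.get_calibration('wrist');print(c['K'],-c['R'].T@c['t'],c['R']);go(out['copper_block'][0],out['copper_block'][1],out['copper_block'][2])
E
```

```text
plate [ 0.5735 -0.018 ] 2.5 0.143 each [array([ 0.573, -0.019,  0.04 ]), array([ 0.574, -0.017,  0.044])]
red_pad [ 0.5352 -0.0817] 1.7 0.088 each [array([ 0.535, -0.083,  0.018]), array([ 0.535, -0.08 ,  0.026])]
blue_pad [0.5302 0.0347] 2.2 0.133 each [array([ 0.53 ,  0.032, -0.057]), array([0.53 , 0.037, 0.025])]
copper_block [ 0.597  -0.2332] 71.7 0.162 each [array([ 0.597, -0.235,  1.163]), array([ 0.597, -0.23 ,  1.425])]
alu_block [ 0.4277 -0.2494] -4.3 0.176 each [array([ 0.427, -0.252,  0.101]), array([ 0.428, -0.248, -0.079])]
bar [ 0.5363 -0.355 ] -2.5 0.138 each [array([ 0.538, -0.357, -0.044]), array([ 0.536, -0.354, -0.034])]
weight [0.449  0.2503] 2.1 0.112 each [array([0.448, 0.25 , 0.074]), array([0.45 , 0.25 , 0.202])]
guard [0.4209 0.2534] 86.4 1.306 each [array([0.471, 0.252, 1.283]), array([0.573, 0.236, 3.234])]
[[292.05919385   0.         321.41561776]
 [  0.         292.05919385 201.57123531]
 [  0.           0.           1.        ]] [ 0.21202993 -0.51515747  0.375617  ] [[ 2.46602735e-01 -9.69116620e-01 -2.60819247e-04]
 [-9.23194381e-01 -2.34999147e-01  3.04117634e-01]
 [-2.94786745e-01 -7.47554532e-02 -9.52634451e-01]]
t 1.8 pos [ 0.136  -0.5329  0.3039] jaw -75.7 w 0.0852 tilt [ 0.  0. -1.]
 shift tool mm [   0.   520.8 -176.5] turn about tool x (deg) 32.7 j6 -0.22
```

Call:
servo_tool:
  plan:
    - [[0,0.0434,-0.0147,0,0,0,-1],[0,0.0434,-0.0147,0,0,0,-1],[0,0.0434,-0.0147,0,0,0,-1],[0,0.0434,-0.0147,0,0,0,-1],[0,0.0434,-0.0147,0,0,0,-1],[0,0.0434,-0.0147,0,0,0,-1],[0,0.0434,-0.0147,0,0,0,-1],[0,0.0434,-0.0147,0,0,0,-1],[0,0.0434,-0.0147,0,0,0,-1],[0,0.0434,-0.0147,0,0,0,-1],[0,0.0434,-0.0147,0,0,0,-1],[0,0.0434,-0.0147,0,0,0,-1]]

```text
t: 3.0
eef_pos: [0.5984, -0.2319, 0.304]
tool_rot: [0.434, 0.558, -0.434, 0.558]
force: [0.5, -1.1, -0.1]
grip_width: 0.0853
```

Call:
servo_tool:
  plan:
    - [[0.026,0,0,8.2,0,0,-1],[0.026,0,0,8.2,0,0,-1],[0.026,0,0,8.2,0,0,-1],[0.026,0,0,8.2,0,0,-1],[0,0,0,0,0,0,-1],[0,0,0,0,0,0,-1]]

```text
t: 3.6
eef_pos: [0.5972, -0.2334, 0.2006]
tool_rot: [0.573, 0.414, -0.573, 0.414]
force: [0.2, 0.3, 0.9]
grip_width: 0.0851
```

```bash
cat >> h.py <<'E'
def wfit(th,yaws=(0,.4,.8,1.2),z0=None,save=None,near=None,conf=.3):
    c=imaging.get_calibration('wrist');im=imaging.camera('wrist')
    d=[e for e in imaging.trace(th,'wrist') if e['confidence']>conf]
    if save: cv2.imwrite(f'pics/{save}.png',im[:,:,::-1])
    if not d: print(th,'not seen');return None
    if near is not None: d.sort(key=lambda e:np.hypot(*(ray([(e['box'][0]+e['box'][2])/2,(e['box'][1]+e['box'][3])/2],c,.02)[:2]-near)))
    p,f=fit(th,[(d[0]['region'],c)],yaws,z0);print(th,np.round(p[:2],4),round(np.degrees(p[2]),1),'err',round(f,3),'box',d[0]['box'],[round(e['confidence'],2) for e in d]);return p
E
python3 - <<'E'
from h import *
p=wfit('copper_block',save='w1');wfit('bar',(0,)); 
go(p[0],p[1],p[2],.080)
E
```

```text
copper_block [ 0.5958 -0.2346] -17.8 err 0.037 box [297.8, 177.3, 346.3, 227.4] [0.65]
bar [ 0.5359 -0.3574] -2.4 err 0.048 box [431.0, 118.3, 488.4, 296.5] [0.82]
t 3.8 pos [ 0.5973 -0.2335  0.2014] jaw -108.4 w 0.0854 tilt [ 0.002 -0.001 -1.   ]
 shift tool mm [121.4  -1.3   1.5] turn about tool x (deg) 89.4 j6 1.33
```

View pics/w1.png

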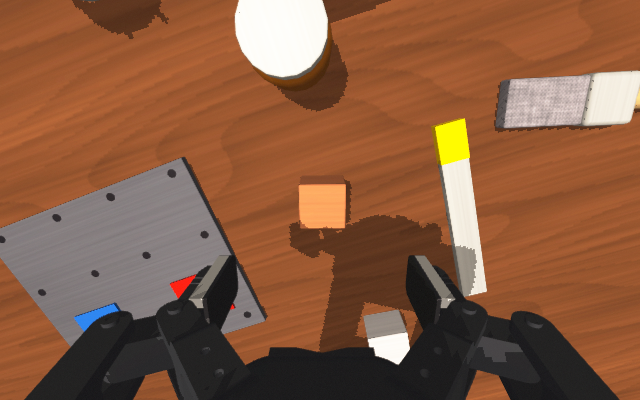

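Call:
servo_tool:
  plan:
    - [[0.03,-0.0013,0.0015,-0.6,0,0,-1],[0.03,0,0,0,0,0,-1],[0.03,0,0,0,0,0,-1],[0.021,0,0,0,0,0,-1],[0.01,0,0,0,0,0,-1],[0,0,0,0,0,0,1],[0,0,0,0,0,0,1],[0,0,0,0,0,0,1],[0,0,0,0,0,0,1],[0,0,0,0,0,0,1]]

```text
t: 4.8
eef_pos: [0.5959, -0.2346, 0.0807]
tool_rot: [0.572, 0.415, -0.571, 0.417]
force: [-0.5, 0.1, 5.6]
grip_width: 0.0391
```

Call:
servo_tool:
  plan:
    - [[0,0,0,0,0,0,1],[-0.04,0,0,0,0,0,1],[-0.04,0,0,0,0,0,1],[-0.04,0,0,0,0,0,1]]

```text
t: 5.2
eef_pos: [0.5948, -0.234, 0.2001]
tool_rot: [-0.571, -0.417, 0.572, -0.416]
force: [0.4, -0.9, -5.2]
grip_width: 0.0389
```

Run:
```python
from h import *
print(env.sense()['force'])
go(.535,-.0822,np.radians(92.2))
```

```text
[ 0.36944211 -0.92562003 -5.23044605]
t 5.2 pos [ 0.5948 -0.234   0.2001] jaw -107.9 w 0.0389 tilt [-0.001  0.001 -1.   ]
 shift tool mm [   0.2 -103.6 -126.1] turn about tool x (deg) -20.1 j6 1.32
```

Call:
servo_tool:
  plan:
    - [[0,-0.028,-0.03,0,0,0,1],[0,-0.028,-0.03,0,0,0,1],[0,-0.028,-0.03,0,0,0,1],[0,-0.028,-0.03,0,0,0,1],[0,-0.028,-0.03,0,0,0,1],[0,-0.028,-0.03,0,0,0,1],[0,0,0,-6.7,0,0,1],[0,0,0,-6.7,0,0,1],[0,0,0,-6.7,0,0,1],[0,0,0,0,0,0,1],[0,0,0,0,0,0,1]]

```text
t: 6.3
eef_pos: [0.4905, -0.0113, 0.1989]
tool_rot: [0.491, 0.509, -0.491, 0.509]
force: [1.2, -0.4, -4.3]
grip_width: 0.0393
```

Run:
```python
from h import *
p=wfit('red_pad',(0,),save='w2');b=wfit('blue_pad',(0,));wfit('plate',(0,))
wfit('copper_block',(0,),z0=.12)
d=p-b; print('line',np.linalg.norm(d[:2]),np.degrees(np.arctan2(d[1],d[0])))
go(p[0],p[1],np.radians(92.2),.093)
```

```text
red_pad [ 0.5338 -0.0832] 1.8 err 0.021 box [373.8, 126.8, 436.5, 180.1] [0.65]
blue_pad [0.5289 0.0336] 2.1 err 0.034 box [238.7, 122.9, 300.6, 180.8] [0.67]
plate [ 0.5729 -0.0192] 2.0 err 0.21 box [193.0, 0.0, 477.2, 211.6] [0.63]
copper_block [ 0.4902 -0.0131] 2.3 err 0.058 box [277.0, 222.8, 365.5, 325.3] [0.78]
line 0.11688076833822887 -87.58276965889046
t 6.7 pos [ 0.4907 -0.0114  0.1989] jaw -87.8 w 0.0392 tilt [-0. -0. -1.]
 shift tool mm [105.9  40.4  73.4] turn about tool x (deg) -0.0 j6 1.27
```

View pics/w2.png

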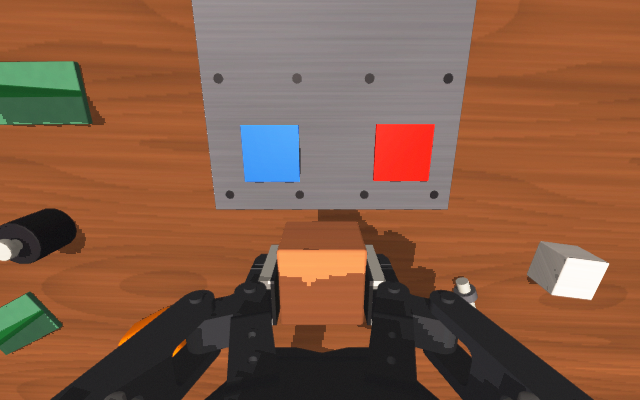

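Call:
servo_tool:
  plan:
    - [[0,0.0205,0.0364,0,0,0,1],[0,0.0205,0.0364,0,0,0,1],[0.03,0,0,0,0,0,1],[0.03,0,0,0,0,0,1],[0.03,0,0,0,0,0,1],[0.005,0,0,0,0,0,1],[0,0,0,0,0,0,1],[0,0,0,0,0,0,1],[0,0,0,0,0,0,1]]

```text
t: 7.6
eef_pos: [0.5351, -0.0827, 0.1055]
tool_rot: [0.491, 0.509, -0.49, 0.511]
force: [0.4, 1.2, -5.0]
grip_width: 0.039
```

Run:
```python
from h import *
go(.5343,-.0826,np.radians(92.2),.0925)
```

```text
t 7.6 pos [ 0.5351 -0.0827  0.1055] jaw -87.8 w 0.039 tilt [ 0.003 -0.001 -1.   ]
 shift tool mm [13.  -0.8 -0.1] turn about tool x (deg) 0.0 j6 1.16
```

Call:
servo_tool:
  plan:
    - [[0.008,-0.0008,0,0,0,0,1],[0.005,0,0,0,0,0,1],[0,0,0,0,0,0,1],[0.0005,0,0,0,0,0,1],[0,0,0,0,0,0,1]]

```text
t: 8.1
eef_pos: [0.5336, -0.0825, 0.0916]
tool_rot: [0.49, 0.509, -0.49, 0.51]
force: [-4.6, 1.7, 10.6]
grip_width: 0.039
```

Call:
servo_tool:
  plan:
    - [[0,0,0,0,0,0,0.2],[0,0,0,0,0,0,-0.2],[0,0,0,0,0,0,-0.6],[0,0,0,0,0,0,-0.8],[-0.03,0,0,0,0,0,-1],[-0.04,0,0,0,0,0,-1],[-0.04,0,0,0,0,0,-1]]

```text
t: 8.8
eef_pos: [0.5335, -0.0825, 0.2015]
tool_rot: [0.49, 0.51, -0.49, 0.509]
force: [-0.6, -0.4, -0.7]
grip_width: 0.0855
```

Run:
```python
from h import *
wfit('copper_block',(0,),z0=.011)
go(.4275,-.2508,np.radians(90-2.5))
```

```text
copper_block [ 0.5333 -0.0839] 2.3 err 0.028 box [296.9, 175.7, 344.0, 233.6] [0.92, 0.55]
t 8.9 pos [ 0.5352 -0.0831  0.2053] jaw -87.8 w 0.0855 tilt [ 0.009 -0.004 -1.   ]
 shift tool mm [  -0.4 -114.2  163.4] turn about tool x (deg) 4.7 j6 1.16
```

Call:
servo_tool:
  plan:
    - [[0,-0.0228,0.0327,0,0,0,-1],[0,-0.0228,0.0327,0,0,0,-1],[0,-0.0228,0.0327,0,0,0,-1],[0,-0.0228,0.0327,0,0,0,-1],[0,-0.0228,0.0327,0,0,0,-1],[0,0,0,4.7,0,0,-1],[0,0,0,0,0,0,-1],[0,0,0,0,0,0,-1]]

```text
t: 9.7
eef_pos: [0.4261, -0.25, 0.1999]
tool_rot: [0.51, 0.49, -0.51, 0.489]
force: [-0.6, 0.4, 1.3]
grip_width: 0.0855
```

Run:
```python
from h import *
p=wfit('alu_block',(0,-.3,.3),near=np.array([.4277,-.25]));
go(p[0],p[1],p[2]+np.pi/2,.08)
```

```text
alu_block [ 0.4281 -0.2516] -6.1 err 0.03 box [297.4, 170.2, 349.3, 227.2] [0.62]
t 9.8 pos [ 0.4264 -0.2497  0.2002] jaw -92.3 w 0.085 tilt [-0.  0. -1.]
 shift tool mm [120.2   1.8   2. ] turn about tool x (deg) 3.8 j6 0.84
```

Call:
servo_tool:
  plan:
    - [[0.03,0.0018,0.002,3.5,0,0,-1],[0.03,0,0,0,0,0,-1],[0.03,0,0,0,0,0,-1],[0.02,0,0,0,0,0,-1],[0.01,0,0,0,0,0,-1],[0,0,0,0,0,0,1],[0,0,0,0,0,0,1],[0,0,0,0,0,0,1],[0,0,0,0,0,0,1],[0,0,0,0,0,0,1],[0,0,0,0,0,0,1]]

```text
t: 10.9
eef_pos: [0.4282, -0.2526, 0.0816]
tool_rot: [0.526, 0.472, -0.525, 0.474]
force: [0.5, 1.0, 6.1]
grip_width: 0.039
```

Call:
servo_tool:
  plan:
    - [[-0.04,0,0,0,0,0,1],[-0.04,0,0,0,0,0,1],[-0.04,0,0,0,0,0,1]]

```text
t: 11.2
eef_pos: [0.4275, -0.2522, 0.2024]
tool_rot: [0.525, 0.473, -0.525, 0.473]
force: [0.8, -0.6, -1.5]
grip_width: 0.0392
```

Run:
```python
from h import *
go(.5296,.0342,np.radians(92.2))
```

```text
t 11.2 pos [ 0.4275 -0.2522  0.2024] jaw -96.0 w 0.0392 tilt [ 0. -0. -1.]
 shift tool mm [  -0.    71.7 -295.4] turn about tool x (deg) -8.2 j6 0.9
```

Call:
servo_tool:
  plan:
    - [[0,0.0102,-0.0422,0,0,0,1],[0,0.0103,-0.0422,0,0,0,1],[0,0.0102,-0.0422,0,0,0,1],[0,0.0103,-0.0422,0,0,0,1],[0,0.0102,-0.0422,0,0,0,1],[0,0.0102,-0.0422,0,0,0,1],[0,0.0103,-0.0422,0,0,0,1],[0.03,0,0,-8.2,0,0,1],[0.03,0,0,0,0,0,1],[0.03,0,0,0,0,0,1],[0,0,0,0,0,0,1],[0,0,0,0,0,0,1]]

```text
t: 12.4
eef_pos: [0.5302, 0.0338, 0.1112]
tool_rot: [0.49, 0.509, -0.49, 0.51]
force: [0.7, 0.6, -1.2]
grip_width: 0.0389
```

Run:
```python
from h import *
go(.5296,.0342,np.radians(92.2),.0922)
```

```text
t 12.4 pos [0.5302 0.0338 0.1112] jaw -87.8 w 0.0389 tilt [ 0. -0. -1.]
 shift tool mm [19.  -0.6 -0.4] turn about tool x (deg) 0.0 j6 1.37
```

Call:
servo_tool:
  plan:
    - [[0.013,-0.0006,-0.0004,0,0,0,1],[0.005,0,0,0,0,0,1],[0.001,0,0,0,0,0,1],[0,0,0,0,0,0,1],[0,0,0,0,0,0,1]]

```text
t: 12.9
eef_pos: [0.5296, 0.0342, 0.0926]
tool_rot: [0.491, 0.509, -0.49, 0.51]
force: [-2.4, 0.5, 6.6]
grip_width: 0.0393
```

Call:
servo_tool:
  plan:
    - [[0,0,0,0,0,0,0.2],[0,0,0,0,0,0,-0.2],[0,0,0,0,0,0,-0.6],[0,0,0,0,0,0,-0.8],[-0.03,0,0,0,0,0,-1],[-0.04,0,0,0,0,0,-1],[-0.04,0,0,0,0,0,-1],[-0.02,0,0,0,0,0,-1],[0,0,0,0,0,0,-1]]

```text
t: 13.8
eef_pos: [0.5301, 0.0342, 0.2243]
tool_rot: [0.491, 0.508, -0.489, 0.511]
force: [-0.0, 0.5, -0.7]
grip_width: 0.0855
```

Run:
```python
from h import *
a=wfit('alu_block',(0,),z0=.011,near=np.array([.53,.034]),save='w3');c=wfit('copper_block',(0,),z0=.011,near=np.array([.534,-.083]))
go(.5362,-.3565,np.radians(-92.4))
```

```text
alu_block [0.5292 0.0325] 2.7 err 0.027 box [299.2, 172.6, 345.7, 223.5] [0.65]
copper_block not seen
t 14.0 pos [0.5288 0.0343 0.2201] jaw -87.8 w 0.0851 tilt [-0.003  0.    -1.   ]
 shift tool mm [-2.000e-01 -7.700e+00  3.908e+02] turn about tool x (deg) 4.6 j6 1.37
```

View pics/w3.png

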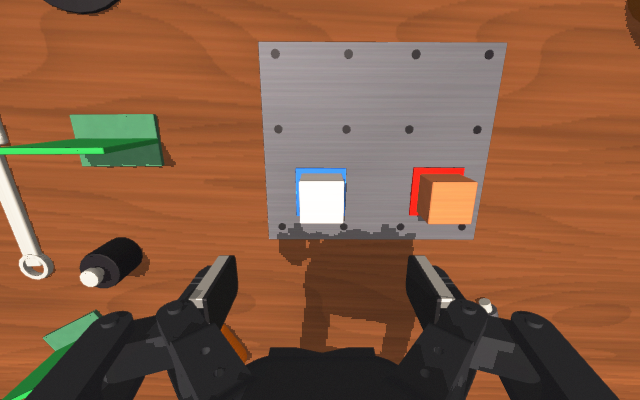

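Call:
servo_tool:
  plan:
    - [[0,-0.0008,0.0434,0,0,0,-1],[0,-0.0009,0.0434,0,0,0,-1],[0,-0.0008,0.0434,0,0,0,-1],[0,-0.0009,0.0434,0,0,0,-1],[0,-0.0009,0.0434,0,0,0,-1],[0,-0.0008,0.0434,0,0,0,-1],[0,-0.0009,0.0434,0,0,0,-1],[0,-0.0008,0.0434,0,0,0,-1],[0,-0.0009,0.0434,0,0,0,-1],[0,0,0,-8.35,0,0,-1],[0,0,0,-8.35,0,0,-1],[0,0,0,-8.35,0,0,-1]]

```text
t: 15.2
eef_pos: [0.5363, -0.3566, 0.2194]
tool_rot: [0.367, 0.606, -0.366, 0.604]
force: [-0.7, -0.5, -0.2]
grip_width: 0.0853
```

Call:
servo_tool:
  plan:
    - [[0,0,0,-8.35,0,0,-1],[0,0,0,-8.35,0,0,-1],[0,0,0,-8.35,0,0,-1],[0,0,0,-8.35,0,0,-1],[0,0,0,-8.35,0,0,-1],[0,0,0,-8.35,0,0,-1],[0,0,0,-8.35,0,0,-1],[0,0,0,-8.35,0,0,-1],[0,0,0,-8.35,0,0,-1],[0,0,0,-8.35,0,0,-1],[0,0,0,-8.35,0,0,-1],[0,0,0,-8.35,0,0,-1]]

```text
t: 16.4
eef_pos: [0.5365, -0.3562, 0.2196]
tool_rot: [-0.228, 0.669, 0.23, 0.668]
force: [-0.9, -0.2, -0.5]
grip_width: 0.0851
```

Call:
servo_tool:
  plan:
    - [[0,0,0,-8.35,0,0,-1],[0,0,0,-8.35,0,0,-1],[0,0,0,-8.35,0,0,-1],[0,0,0,-8.35,0,0,-1],[0,0,0,-8.35,0,0,-1],[0,0,0,-8.35,0,0,-1],[0,0,0,0,0,0,-1],[0,0,0,0,0,0,-1]]

```text
t: 17.2
eef_pos: [0.5366, -0.3563, 0.2203]
tool_rot: [-0.488, 0.512, 0.489, 0.511]
force: [-0.3, -0.7, -0.0]
grip_width: 0.0852
```

Run:
```python
from h import *
p=wfit('bar',(0,),save='w4');
go(p[0],p[1],p[2]+np.pi/2,.076)
```

```text
bar [ 0.5363 -0.357 ] -2.1 err 0.032 box [306.3, 93.7, 336.6, 274.3] [0.94]
t 17.3 pos [ 0.5366 -0.3563  0.2208] jaw 87.4 w 0.0852 tilt [-0.001  0.001 -1.   ]
 shift tool mm [ 1.448e+02  1.000e-01 -8.000e-01] turn about tool x (deg) -0.5 j6 -2.29
```

View pics/w4.png

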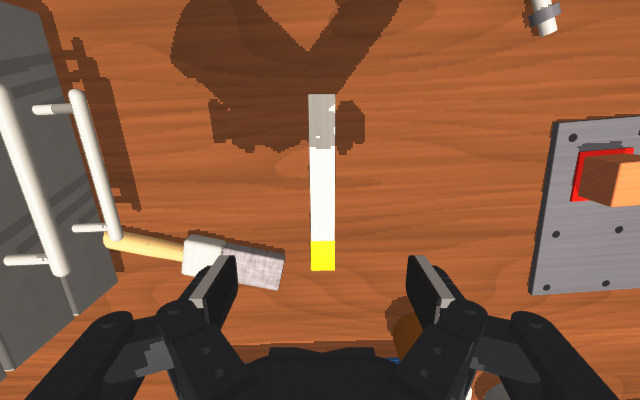

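Call:
servo_tool:
  plan:
    - [[0.04,0,-0.0008,-0.5,0,0,-1],[0.04,0,0,0,0,0,-0.5],[0.04,0,0,0,0,0,0],[0.016,0,0,0,0,0,0],[0.008,0,0,0,0,0,0],[0,0,0,0,0,0,0],[0,0,0,0,0,0,1],[0,0,0,0,0,0,1],[0,0,0,0,0,0,1],[0,0,0,0,0,0,1],[0,0,0,0,0,0,1],[0,0,0,0,0,0,1]]

```text
t: 18.5
eef_pos: [0.5371, -0.3574, 0.0791]
tool_rot: [-0.492, 0.508, 0.49, 0.509]
force: [-0.6, 1.0, 6.3]
grip_width: 0.0223
```

Call:
servo_tool:
  plan:
    - [[-0.04,0,0,0,0,0,1],[-0.04,0,0,0,0,0,1],[-0.04,0,0,0,0,0,1]]

```text
t: 18.8
eef_pos: [0.5363, -0.3569, 0.1988]
tool_rot: [-0.491, 0.508, 0.492, 0.508]
force: [-0.4, 0.1, -3.0]
grip_width: 0.022
```

Run:
```python
from h import *
print(env.sense()['force'])
go(.532,-.0245,np.radians(2.4))
```

```text
[-0.36602674  0.06090041 -3.03048563]
t 18.8 pos [ 0.5363 -0.3569  0.1988] jaw 88.0 w 0.022 tilt [-0.001  0.    -1.   ]
 shift tool mm [1.000e-01 1.570e+01 3.321e+02] turn about tool x (deg) 85.6 j6 -2.31
```

Call:
servo_tool:
  plan:
    - [[0,0.002,0.0415,0,0,0,1],[0,0.002,0.0415,0,0,0,1],[0,0.002,0.0415,0,0,0,1],[0,0.002,0.0415,0,0,0,1],[0,0.002,0.0415,0,0,0,1],[0,0.002,0.0415,0,0,0,1],[0,0.002,0.0415,0,0,0,1],[0,0.0017,0.0415,0,0,0,1],[0,0,0,8.56,0,0,1],[0,0,0,8.56,0,0,1]]

```text
t: 19.8
eef_pos: [0.5319, -0.0234, 0.1976]
tool_rot: [-0.409, 0.577, 0.409, 0.577]
force: [1.1, 0.4, -4.2]
grip_width: 0.0222
```

Call:
servo_tool:
  plan:
    - [[0,0,0,8.56,0,0,1],[0,0,0,8.56,0,0,1],[0,0,0,8.56,0,0,1],[0,0,0,8.56,0,0,1],[0,0,0,8.56,0,0,1],[0,0,0,8.56,0,0,1],[0,0,0,8.56,0,0,1],[0,0,0,8.56,0,0,1],[0,0,0,0,0,0,1],[0,0,0,0,0,0,1]]

```text
t: 20.8
eef_pos: [0.5321, -0.0248, 0.1975]
tool_rot: [-0.017, 0.707, 0.017, 0.707]
force: [-0.9, 0.4, -3.7]
grip_width: 0.0223
```

Run:
```python
from h import *
p=wfit('bar',(-1.57,),z0=.122,save='w5')
go(.532,-.0245,np.radians(2.4))
```

```text
bar [0.5311 0.0067] -87.5 err 0.109 box [293.8, 74.4, 353.3, 353.0] [0.84]
t 20.9 pos [ 0.5321 -0.0247  0.1975] jaw 2.6 w 0.0217 tilt [ 0. -0. -1.]
 shift tool mm [-0.   0.3 -0.1] turn about tool x (deg) 0.2 j6 -0.31
```

View pics/w5.png

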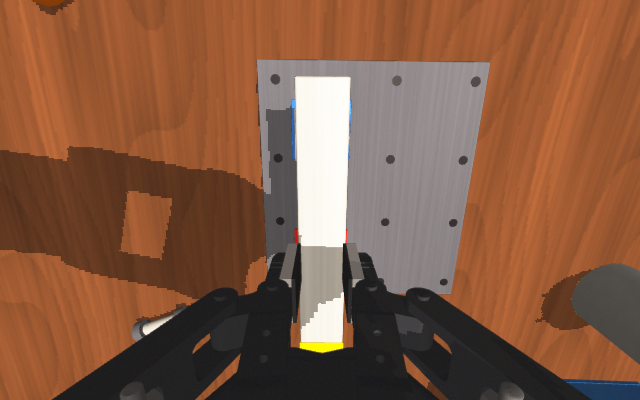

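Run:
```python
from h import *
c=imaging.get_calibration('wrist')
R=Ro.from_euler('z',np.radians(-87.5)).as_matrix()
for z0 in (.110,.12,.13):
    print(z0,np.round(proj(M['bar'][0]@R.T+[.5321,-.0247,z0],c),1).tolist())
```

```text
0.11 [[296.0, 79.9], [294.3, 77.9], [345.6, 80.0], [347.2, 78.0], [302.5, 360.5], [301.6, 373.0], [338.6, 360.6], [339.4, 373.0]]
0.12 [[294.3, 77.9], [292.3, 75.7], [347.2, 78.0], [349.2, 75.8], [301.6, 373.0], [300.5, 386.7], [339.4, 373.0], [340.4, 386.8]]
0.13 [[292.3, 75.7], [290.0, 73.1], [349.2, 75.8], [351.4, 73.2], [300.5, 386.7], [299.4, 402.0], [340.4, 386.8], [341.4, 402.1]]
```

Call:
servo_tool:
  plan:
    - [[0.03,0.0005,-0.0003,0.2,0,0,1],[0.03,0,0,0,0,0,1],[0.008,0,0,0,0,0,1],[0.003,0,0,0,0,0,1],[0,0,0,0,0,0,1],[0,0,0,0,0,0,1]]

```text
t: 21.5
eef_pos: [0.5324, -0.0245, 0.1276]
tool_rot: [-0.014, 0.706, 0.014, 0.708]
force: [0.3, 0.8, -3.8]
grip_width: 0.0219
```

Call:
servo_tool:
  plan:
    - [[0.001,0,0,0,0,0,1],[0.001,0,0,0,0,0,1],[0,0,0,0,0,0,1]]

```text
t: 21.8
eef_pos: [0.5323, -0.0244, 0.126]
tool_rot: [-0.014, 0.706, 0.014, 0.708]
force: [-3.4, -0.1, 9.3]
grip_width: 0.0221
```

Call:
servo_tool:
  plan:
    - [[0,0,0,0,0,0,0.5],[0,0,0,0,0,0,0.3],[0,0,0,0,0,0,0.1],[0,0,0,0,0,0,-0.1],[-0.03,0,0,0,0,0,-0.3],[-0.04,0,0,0,0,0,-1],[-0.04,0,0,0,0,0,-1],[0,0,0,0,0,0,-1],[0,0,0,0,0,0,-1]]

```text
t: 22.7
eef_pos: [0.5318, -0.0243, 0.2347]
tool_rot: [-0.014, 0.707, 0.014, 0.707]
force: [-0.5, 0.3, -0.4]
grip_width: 0.0854
```

Run:
```python
from h import *
p=wfit('bar',(-1.57,),z0=.047,save='w6')
go(.449,.25,None)
```

```text
bar [ 0.533  -0.0244] -88.0 err 0.044 box [302.9, 88.4, 340.0, 287.0] [0.61]
t 22.8 pos [ 0.5314 -0.0242  0.2332] jaw 2.3 w 0.0853 tilt [-0.002  0.001 -1.   ]
 shift tool mm [  0.4 277.2 -71.5]
```

View pics/w6.png

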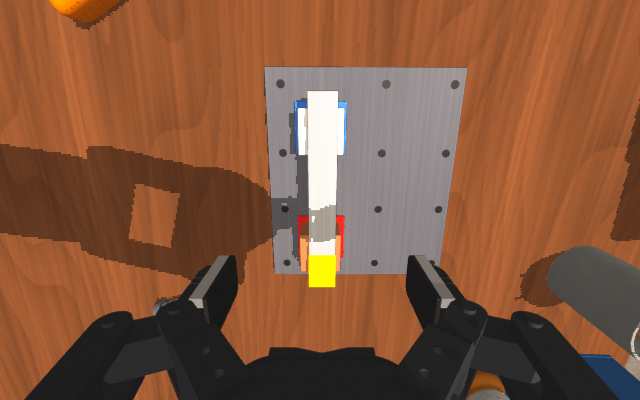

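Call:
servo_tool:
  plan:
    - [[0,0.0396,-0.0102,0,0,0,-1],[0,0.0396,-0.0102,0,0,0,-1],[0,0.0396,-0.0102,0,0,0,-1],[0,0.0396,-0.0102,0,0,0,-1],[0,0.0396,-0.0102,0,0,0,-1],[0,0.0396,-0.0102,0,0,0,-1],[0,0.0396,-0.0102,0,0,0,-1],[0,0,0,0,0,0,-1],[0,0,0,0,0,0,-1]]

```text
t: 23.7
eef_pos: [0.4491, 0.2502, 0.2332]
tool_rot: [-0.015, 0.708, 0.014, 0.706]
force: [0.1, -1.0, 0.5]
grip_width: 0.0852
```

Run:
```python
from h import *
p=wfit('weight',(0,),save='w7')
go(p[0],p[1],None,.079)
for e in imaging.trace('guard','wrist'):
    c=imaging.get_calibration('wrist');b=e['box'];print(b,e['confidence'],ray([(b[0]+b[2])/2,(b[1]+b[3])/2],c,.02))
```

```text
weight [0.4479 0.249 ] 3.4 err 0.071 box [301.6, 166.2, 343.9, 214.1] [0.93]
t 23.8 pos [0.4498 0.2491 0.2337] jaw 2.2 w 0.0857 tilt [-0.001 -0.001 -1.   ]
 shift tool mm [154.7   0.   -1.6]
[524.3, 3.1, 637.9, 42.3] 0.89 [0.66733211 0.40340966 0.02      ]
[128.8, 61.7, 246.0, 164.5] 0.85 [0.32215115 0.3162194  0.02      ]
[408.5, 170.9, 480.1, 277.0] 0.58 [0.58084145 0.21422349 0.02      ]
```

View pics/w7.png

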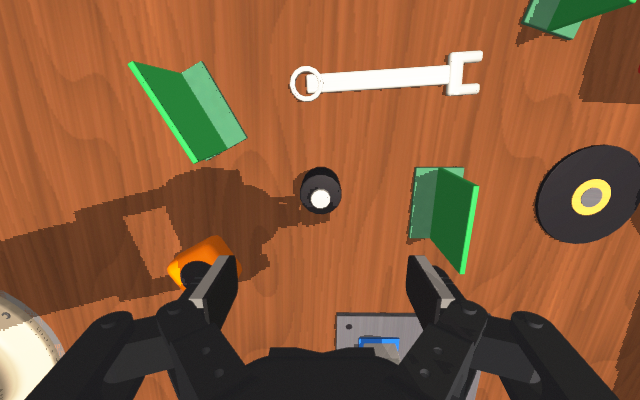

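Call:
servo_tool:
  plan:
    - [[0.04,0,-0.0012,0,0,0,-0.5],[0.04,0,0,0,0,0,-0.5],[0.04,0,0,0,0,0,-0.5],[0.024,0,0,0,0,0,-0.5],[0.009,0,0,0,0,0,-0.5],[0,0,0,0,0,0,-0.5],[0,0,0,0,0,0,1],[0,0,0,0,0,0,1],[0,0,0,0,0,0,1],[0,0,0,0,0,0,1],[0,0,0,0,0,0,1]]

```text
t: 24.95
eef_pos: [0.4489, 0.2498, 0.083]
tool_rot: [-0.014, 0.706, 0.014, 0.708]
force: [-0.7, -1.7, 6.7]
grip_width: 0.0384
```

Call:
servo_tool:
  plan:
    - [[0,0,0,0,0,0,1],[-0.04,0,0,0,0,0,1],[-0.04,0,0,0,0,0,1],[-0.04,0,0,0,0,0,1],[-0.04,0,0,0,0,0,1]]

```text
t: 25.45
eef_pos: [0.4478, 0.2497, 0.2437]
tool_rot: [-0.014, 0.707, 0.014, 0.707]
force: [0.9, 0.1, -3.3]
grip_width: 0.0382
```

Run:
```python
from h import *
print(env.sense()['force'])
go(.5323,-.0243,None)
```

```text
[ 0.94328018  0.07482968 -3.32270595]
t 25.45 pos [0.4478 0.2497 0.2437] jaw 2.3 w 0.0382 tilt [ 0.001  0.    -1.   ]
 shift tool mm [  -0.  -277.1   73.6]
```

Call:
servo_tool:
  plan:
    - [[0,-0.0396,0.0105,0,0,0,1],[0,-0.0396,0.0105,0,0,0,1],[0,-0.0396,0.0105,0,0,0,1],[0,-0.0396,0.0105,0,0,0,1],[0,-0.0396,0.0105,0,0,0,1],[0,-0.0396,0.0105,0,0,0,1],[0,-0.0396,0.0105,0,0,0,1],[0.04,0,0,0,0,0,1],[0.04,0,0,0,0,0,1],[0.016,0,0,0,0,0,1],[0,0,0,0,0,0,1],[0,0,0,0,0,0,1]]

```text
t: 26.65
eef_pos: [0.5331, -0.0243, 0.1465]
tool_rot: [-0.014, 0.707, 0.014, 0.707]
force: [-0.2, -0.3, -2.3]
grip_width: 0.0383
```

Run:
```python
from h import *
print(env.sense()['force'])
go(.5325,-.0238,None,.140)
```

```text
[-0.24801347 -0.3055847  -2.31414443]
t 26.65 pos [ 0.5331 -0.0243  0.1465] jaw 2.3 w 0.0383 tilt [ 0.001 -0.    -1.   ]
 shift tool mm [ 6.5  0.5 -0.6]
```

Call:
servo_tool:
  plan:
    - [[0.004,0.0005,-0.0006,0,0,0,1],[0.001,0,0,0,0,0,1],[0,0,0,0,0,0,1],[0,0,0,0,0,0,1]]

```text
t: 27.05
eef_pos: [0.5322, -0.0238, 0.1408]
tool_rot: [-0.014, 0.707, 0.014, 0.707]
force: [1.0, -0.8, -3.5]
grip_width: 0.0381
```

Call:
servo_tool:
  plan:
    - [[0.001,0,0,0,0,0,1],[0,0,0,0,0,0,1],[0,0,0,0,0,0,1]]

```text
t: 27.35
eef_pos: [0.5323, -0.0238, 0.14]
tool_rot: [-0.014, 0.707, 0.014, 0.707]
force: [-2.3, 0.6, 5.4]
grip_width: 0.0383
```

Contact (force reversed). Release gently and lift.

Call:
servo_tool:
  plan:
    - [[0,0,0,0,0,0,0.4],[0,0,0,0,0,0,0.1],[0,0,0,0,0,0,-0.2],[0,0,0,0,0,0,-0.4],[0,0,0,0,0,0,-0.5],[-0.02,0,0,0,0,0,-0.7],[-0.04,0,0,0,0,0,-0.7],[-0.04,0,0,0,0,0,-1],[-0.03,0,0,0,0,0,-1],[0,0,0,0,0,0,-1],[0,0,0,0,0,0,-1]]

```text
t: 28.45
eef_pos: [0.532, -0.0238, 0.2693]
tool_rot: [-0.014, 0.707, 0.014, 0.707]
force: [1.0, 0.4, -0.9]
grip_width: 0.0855
```

Run:
```python
from h import *
p=wfit('weight',(0,),z0=.057,save='w8')
go(.572,.237,None)
```

```text
weight [ 0.5328 -0.0247] -0.0 err 0.041 box [300.3, 171.9, 348.0, 223.2] [0.81]
t 28.55 pos [ 0.5317 -0.0237  0.2681] jaw 2.3 w 0.0853 tilt [-0.002  0.001 -1.   ]
 shift tool mm [1.000e-01 2.589e+02 5.050e+01]
```

View pics/w8.png

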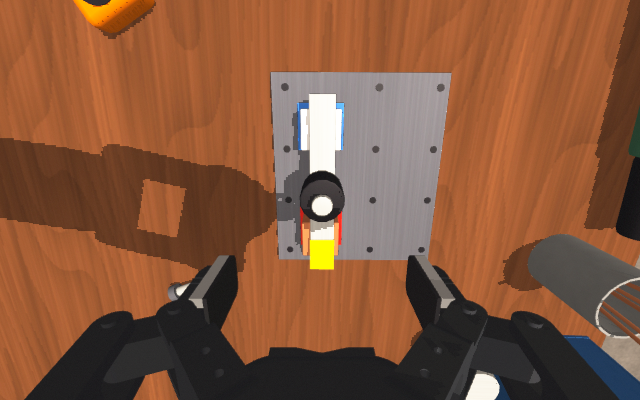

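Call:
servo_tool:
  plan:
    - [[0,0.0432,0.0084,0,0,0,-1],[0,0.0432,0.0084,0,0,0,-1],[0,0.0432,0.0084,0,0,0,-1],[0,0.0432,0.0084,0,0,0,-1],[0,0.0432,0.0084,0,0,0,-1],[0,0.0431,0.0084,0,0,0,-1],[0,0,0,0,0,0,-1],[0,0,0,0,0,0,-1]]

```text
t: 29.35
eef_pos: [0.5719, 0.2377, 0.2677]
tool_rot: [-0.015, 0.708, 0.014, 0.706]
force: [-0.1, -1.1, -0.7]
grip_width: 0.0856
```

Run:
```python
from h import *
p=wfit('guard',(0,-.3,.3),near=np.array([.573,.236]),save='w9')
go(p[0],p[1],p[2],.118)
```

```text
guard [0.572  0.2339] 2.7 err 0.03 box [301.3, 144.8, 344.0, 240.5] [0.8, 0.73]
t 29.45 pos [0.5722 0.2362 0.2686] jaw 2.2 w 0.0856 tilt [-0.002 -0.001 -1.   ]
 shift tool mm [ 1.506e+02 -2.200e+00 -1.000e-01] turn about tool x (deg) -0.5 j6 0.16
```

View pics/w9.png

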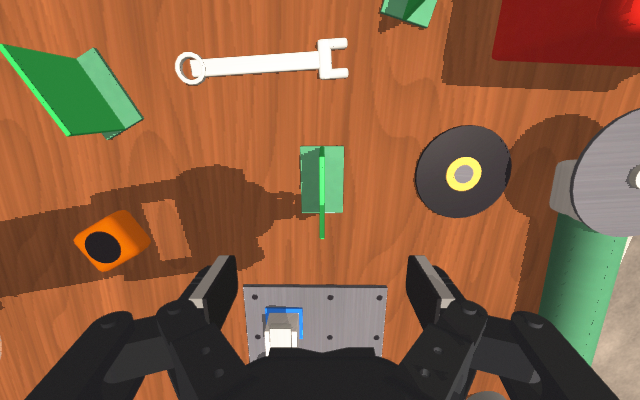

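Call:
servo_tool:
  plan:
    - [[0.04,-0.002,0,-0.5,0,0,-1],[0.04,0,0,0,0,0,-1],[0.04,0,0,0,0,0,-1],[0.022,0,0,0,0,0,-1],[0.008,0,0,0,0,0,-1],[0,0,0,0,0,0,-1],[0,0,0,0,0,0,1],[0,0,0,0,0,0,1],[0,0,0,0,0,0,1],[0,0,0,0,0,0,1],[0,0,0,0,0,0,1],[0,0,0,0,0,0,1]]

```text
t: 30.65
eef_pos: [0.5723, 0.2352, 0.1196]
tool_rot: [-0.017, 0.707, 0.017, 0.707]
force: [-1.5, -0.9, 1.9]
grip_width: 0.0038
```

Call:
servo_tool:
  plan:
    - [[0,0,0,0,0,0,1],[0,0,0,0,0,0,1],[-0.03,0,0,0,0,0,1],[-0.04,0,0,0,0,0,1],[-0.04,0,0,0,0,0,1],[0,0,0,0,0,0,1]]

```text
t: 31.25
eef_pos: [0.5737, 0.2355, 0.2346]
tool_rot: [-0.017, 0.704, 0.018, 0.71]
force: [0.4, 0.3, -3.7]
grip_width: 0.0043
```

Run:
```python
from h import *
s=env.sense();print(s['force'])
c=imaging.get_calibration('wrist');Rt=Ro.from_quat(s['tool_rot']).as_matrix()
Rc=c['R']@Rt; tc=c['R']@s['eef_pos']+c['t']        # tool->cam
im=cv2.imread('pics/w8.png');Rw=Ro.from_quat([-.014,.707,.014,.707]).as_matrix();p=np.array([.532,-.0238,.2687])
c8=dict(K=c['K'],R=Rc@Rw.T);c8['t']=tc-c8['R']@p
for uv in ([451,72],[428,260],[271,73],[279,259]): print(uv,np.round(ray(uv,c8,.008),4))
e=np.array([np.cos(np.radians(2.2)),np.sin(np.radians(2.2))]);w=np.array([.5325,-.0243]);pc=np.array([.5732,-.0186])
edge=(pc-w)@e+.095; g=w+e*(edge+.0125)/2; print('edge',edge,'target',g); go(*g,np.radians(2.2))
```

```text
[ 0.41845834  0.27460894 -3.68600889]
[451, 72] [0.6637 0.0941 0.008 ]
[428, 260] [ 0.6727 -0.1264  0.008 ]
[271, 73] [0.4754 0.0858 0.008 ]
[279, 259] [ 0.4827 -0.1324  0.008 ]
edge 0.13588881120971122 target [ 0.60663972 -0.02145184]
t 31.25 pos [0.5737 0.2355 0.2346] jaw 2.8 w 0.0043 tilt [ 0.009  0.002 -1.   ]
 shift tool mm [-2.000e-01 -2.582e+02  2.050e+01] turn about tool x (deg) 0.6 j6 0.15
```

Call:
servo_tool:
  plan:
    - [[0,-0.0,0.0205,0.6,0,0,1],[0,-0.0428,0,0,0,0,1],[0,-0.0428,0,0,0,0,1],[0,-0.0428,0,0,0,0,1],[0,-0.0428,0,0,0,0,1],[0,-0.0428,0,0,0,0,1],[0,-0.0428,0,0,0,0,1],[0.03,0,0,0,0,0,1],[0.03,0,0,0,0,0,1],[0.03,0,0,0,0,0,1],[0,0,0,0,0,0,1],[0,0,0,0,0,0,1]]

```text
t: 32.45
eef_pos: [0.6024, -0.0205, 0.1391]
tool_rot: [-0.013, 0.708, 0.013, 0.706]
force: [-0.4, -0.9, -3.7]
grip_width: 0.0043
```

Run:
```python
from h import *
go(.6066,-.0209,np.radians(2.2),.1276)
```

```text
t 32.45 pos [ 0.6024 -0.0205  0.1391] jaw 2.2 w 0.0043 tilt [-0.002  0.    -1.   ]
 shift tool mm [11.4 -0.6  4.2] turn about tool x (deg) -0.0 j6 -0.27
```

Call:
servo_tool:
  plan:
    - [[0,-0.0006,0.0042,0,0,0,1],[0.006,0,0,0,0,0,1],[0.003,0,0,0,0,0,1],[0,0,0,0,0,0,1],[0,0,0,0,0,0,1]]

```text
t: 32.95
eef_pos: [0.6067, -0.0209, 0.1306]
tool_rot: [-0.013, 0.707, 0.013, 0.707]
force: [-0.6, 0.4, -3.5]
grip_width: 0.0041
```

Call:
servo_tool:
  plan:
    - [[0.001,0,0,0,0,0,1],[0.001,0,0,0,0,0,1],[0,0,0,0,0,0,1],[0,0,0,0,0,0,1]]

```text
t: 33.35
eef_pos: [0.6067, -0.021, 0.1284]
tool_rot: [-0.013, 0.707, 0.013, 0.707]
force: [-0.0, -0.1, -4.2]
grip_width: 0.0043
```

Call:
servo_tool:
  plan:
    - [[0.001,0,0,0,0,0,1],[0.0005,0,0,0,0,0,1],[0,0,0,0,0,0,1],[0,0,0,0,0,0,1]]

```text
t: 33.75
eef_pos: [0.6068, -0.021, 0.1275]
tool_rot: [-0.013, 0.707, 0.013, 0.707]
force: [-3.8, 0.7, 4.4]
grip_width: 0.0041
```

Call:
servo_tool:
  plan:
    - [[0,0,0,0,0,0,0.85],[0,0,0,0,0,0,0.75],[0,0,0,0,0,0,0.6],[0,0,0,0,0,0,0.5],[0,0,0,0,0,0,0.5],[-0.02,0,0,0,0,0,0.5],[-0.04,0,0,0,0,0,0.5],[-0.04,0,0,0,0,0,0.5],[-0.04,0,0,0,0,0,0.5]]

```text
t: 34.65
eef_pos: [0.6065, -0.0209, 0.2685]
tool_rot: [-0.013, 0.707, 0.013, 0.707]
force: [0.7, 0.2, 0.6]
grip_width: 0.0212
```

Call:
servo_tool:
  plan:
    - [[0,0,-0.04,0,0,0,0.5],[0,0,-0.04,0,0,0,0.5],[0,0,0,0,0,0,0.5],[0,0,0,0,0,0,0.5]]

```text
t: 35.05
eef_pos: [0.5266, -0.024, 0.2675]
tool_rot: [-0.013, 0.707, 0.013, 0.707]
force: [0.3, -1.4, 0.2]
grip_width: 0.021
```

Run:
```python
from h import *
g=wfit('guard',(0,),z0=.008,near=np.array([.607,-.02]),save='w10');w=wfit('weight',(0,),z0=.057);b=wfit('bar',(-1.57,),z0=.047)
wfit('copper_block',(0,),z0=.011);wfit('alu_block',(0,),z0=.011);wfit('plate',(0,))
cv2.imwrite('pics/s1.png',cv2.resize(imaging.camera('scene')[180:310,200:400,::-1],(800,520),interpolation=cv2.INTER_CUBIC))
e=np.array([np.cos(np.radians(2.2)),np.sin(np.radians(2.2))]);d=(g-w)[:2];print('guard-weight along/lateral',d@e,d@[-e[1],e[0]],env.sense()['t'],env.sense()['eef_pos'])
```

```text
guard [ 0.6074 -0.0214] 2.1 err 0.025 box [367.6, 143.7, 416.6, 241.0] [0.73]
weight [ 0.5327 -0.024 ] 6.7 err 0.049 box [306.5, 170.1, 349.7, 225.3] [0.92]
bar [ 0.5329 -0.024 ] -88.3 err 0.431 box [313.9, 91.0, 343.8, 270.3] [0.92]
copper_block [ 0.532  -0.0889] -3.3 err 3.697 box [306.8, 216.9, 342.9, 254.7] [0.75]
alu_block [0.5297 0.0326] 2.5 err 1.783 box [302.8, 105.5, 349.8, 149.9] [0.56]
plate [ 0.5733 -0.0191] 1.6 err 0.525 box [273.5, 71.6, 455.0, 258.4] [0.76, 0.64]
guard-weight along/lateral 0.07479643755172476 -0.0002294916379954182 35.7 [ 0.52683707 -0.02397303  0.266902  ]
```

View pics/w10.png

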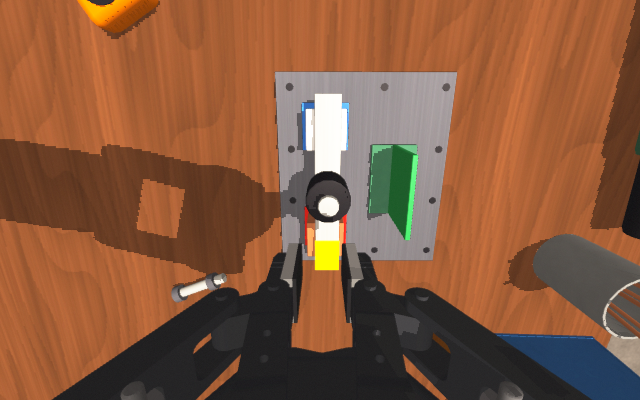

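View pics/s1.png

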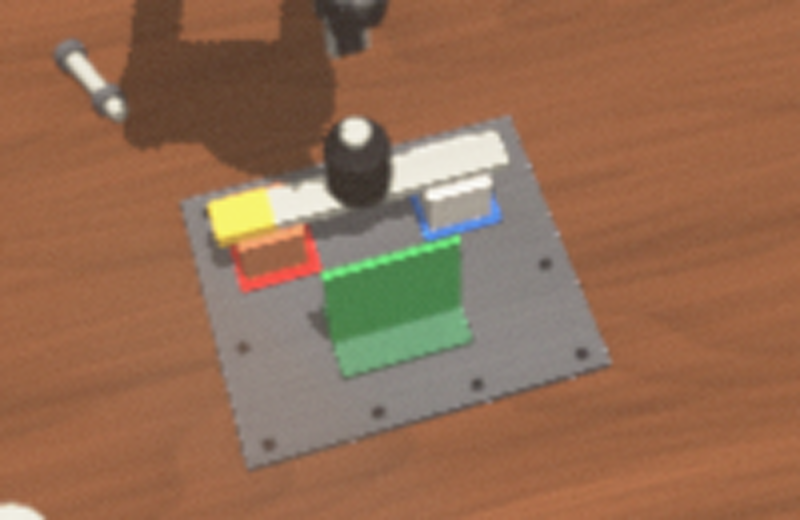

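```bash
python3 -c "
from workcell import env
print(env.finish_job())"
```

```text
the job is handed in; nothing more can be done
None
```

I set up the welding job in the order asked and handed it in at about 36 s of the 141 s allowed. No verdict was reported.

- **Blocks:** Copper is on the red pad and aluminium on the blue pad. Just after release, each measured within about 1.5 mm of its pad centre and within about 1° of square.
- **Bar:** It lies across both blocks with the yellow end over the copper block. Just after release, its centre measured about 1 mm from the midpoint of the blocks.
- **Weight:** It stands upright on the bar, within about 1 mm of midway between the blocks.
- **Guard:** I used the one farthest to the robot's right. It is upright and parallel with the far edge to about half a degree. It stands about 62 mm from the bar's face and 61 mm from the far edge, and within 1 mm of directly behind the weight.

In the last check, the weight and guard fits were good. The fits for the copper and aluminium blocks, bar and plate were poor because other parts hid them. For those parts I rely on the earlier unobstructed measurements and the last wrist and scene pictures, which show everything in place and the gripper clear.

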